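Set the pour-over stand for the tall beaker and hold the lock pin home

ROBOT

A 6-joint arm with a two-finger parallel gripper is mounted at the origin on a cart in front of the work surface, level with it; the furniture and walls round the work are solid. World frame = base frame: x ahead of the robot, y to its left, z up, the work surface at z = 0. Lengths are in m, angles in rad, forces in N, time in s.
With the tool pointing down it reaches from about 0.3 to 0.775 m from the base axis. Payload 14.6 kg.
Tool frame: the origin (TCP) lies at the very end of the fingers, on their centre line; the grasp point (between the pads) lies 19 mm behind it; y points along the fingers, x is the direction in which the jaws open and shut, and the axes are right-handed (so a half turn about y gives the same grasp; the last joint's range is limited). The gripper opens to 94 mm and grips with 3 to 60 N. Pads are 16 mm wide; open, the fingers measure 119 mm over their backs; the gripper's body (75 mm by 177 mm) begins 78 mm behind the grasp point.
Start: joints at [1.104, 0.3, 1.521, -0, 1.321, -0.067], TCP at [0.214, 0.507, 0.205] pointing down, gripper open.
Joint ranges: [-3.03, 3.03], [-0.79, 2.21], [0.23, 2.52], [-1.04, 4.18], [0, 3.07], [-2.55, 2.55]. Speed limits (rad/s): [2.22, 2.22, 2.57, 3.14, 3.14, 3.14].

INTERFACE

Orientations are given as [roll, pitch, yaw] about the fixed x, y, z axes, in that order (R = Rz(yaw) Ry(pitch) Rx(roll)).
In Python, from station import * gives the robot as it stands.
- The arm moves only by the tool send_rows, never from a script. Its argument "series" is text: rows parted by semicolons, each of 7 numbers parted by spaces: the turn, a rotation vector about the tool's x, y, z in units of 5 degrees (1.0 is 5 degrees), then the shift along the tool's x, y, z in cm, then the opening, from -1 (shut) to 1 (fully open). A call has exactly 10 rows; each row is the pose to reach, as a shift and turn from the pose commanded when the call began, along the tool's axes at that moment; what a row does not reach only later rows make up. A row lasts 1/12 s, in which the tool goes at most 41.7 mm and 7.16 degrees, less where a joint would pass 70% of its speed; a pose out of reach is approached as far as the arm can. A call with a gripper value outside its range is refused whole. The fingers move at their own pace and stop on an object; "newtons" is the grip in N (left out, the last holds). Time passes only in rows, so rows that repeat a pose let the fingers close, or fill a call up. It gives the time, the measured TCP pose, the force and the opening at its end, in the units of the state.
- get_obs(): the state, without advancing time (a new reading comes with each control period).
- camera(name): name is "side" or "top" or "wrist"; returns the picture (384x512x3 uint8, red, green, blue); there is no depth.
- camera_info(name): a dict with "K" (3x3 intrinsics, pixels), "R" (3x3) and "t" (3): a world point X has camera coordinates R X + t; the wrist camera has in their place "mount" (4x4, takes a point from camera to tool coordinates, whose origin is the TCP and whose axes are the tool frame's). Camera axes: x right, y down, z forward; pixel columns grow to the right and rows downward; lengths in m; the calibration is good to about 2 mm. A picture is of the moment at which its call begins: read the wrist's pose just before it. camera_info takes no time and is no camera call.
- hand_in(): hands the job in, once; it reports no verdict.
The state is a dict: "time_s": time; "qpos": joint angles; "joint_vel": joint speeds; "tau": joint torques, N m; "ee_pos": TCP position; "eef_rot": TCP orientation; "force": force on the tool from outside, world axes, zero at the start; "moment": the same for the moment, N m; "grip_width": finger opening in m.
Only numpy, scipy, OpenCV 4.12 (cv2) and the standard library are available. Lean on these libraries where they do the work, as an engineer would, in place of code of your own. Each camera call takes 0.05 s, during which the arm holds its last target. There are 200 camera calls.

TASK

Get the pour-over stand ready for the tall amber beaker: pick the steel drip filter whose collar fits the stand's ring (the smaller of the two), seat it fully down and upright in the ring and let go of it, and leave the larger filter and everything else where it stands. Then pull the spring lock plunger by its black knob, slide the arm up the column to the next hole with the filter still sitting in it, and let the pin go fully home there. Finish while still holding the knob, gripped, with the pin home: do not let go, I will push the beaker under.

Things in the scene. Friction and masses are not known exactly. Their poses are not given: they have to be found in the camera images.
- dripper_small_mid (a point): Centre (half-way up) of the smaller steel drip filter: loose, upright on the worktop, 59 mm high, about 160 g, z up. From below: collar 44 mm wide, 14 mm high, foot tapered to 34; rim plate 74 mm wide, 3 thick; straight open chamber 55 mm wide, 42 high, wall 2.5. Seated: collar in the ring, rim plate on it, this point 15.5 mm above ring_seat.
- dripper_large_mid (a point): Centre (half-way up) of the larger steel drip filter, same build and height: collar 57 mm wide (too big for the ring), rim plate 89 mm, chamber 66 mm. Loose; it stays where it stands.
- ring_seat (a point): Centre of the stand's steel ring, level with its flat top, 116 mm above the worktop at the start; rides with the slide arm. Bore 47 mm, outside 68, 9 thick. Axes are the stand's: z up, the column axis 115 mm away along -y, plunger pointing along -x (to the robot). Column: 20 mm square steel tube, its black cap ends 182 mm above the worktop.
- knob_mid (a point): Middle of the black plunger knob: round, 22 mm in diameter, 21 mm long, its axis level along the stand's x (axes as ring_seat), 53 mm in front of the column axis, 140 mm above the worktop at the start. Grip it from above, closing along the stand's y; pull along the stand's -x to free the pin. 6 N starts it, 11 N at full travel.
- plunger (a joint): Travel of the plunger in m: 0 = pin fully home in a hole, 0.012 = pulled right out (along the stand's -x). The 7 mm pin reaches 7.5 mm into 9 mm holes, so it is free from 0.0075 on; a spring drives it back, and between holes it rides on the column's face at about 0.0075.
- slide_arm (a joint): Height of the slide arm on the column in m: 0 = start hole, where the pin stands at the start; 0.025 = next hole up; grows upward, stop at 0.031. Arm and filter weigh about 0.5 kg and sink if the pin is out and nobody holds the knob (2 N of friction).
- knob: The black knob as a body (fixed to the plunger); its origin lies on the column axis at the knob's height, axes as the stand's.
- brew_stand: The pour-over stand, fixed to the worktop; origin on the worktop under the column axis, z up, ring arm along its +y, plunger along its -x. Base board 130 x 216 mm, from 41 mm to the right to 175 mm to the left of the column.
- beaker: Tall amber glass beaker, 63 mm wide, 110 mm high, waiting beside the stand; leave it. Origin at the centre of its underside.
- coffee_can: Jar of coffee with wooden lid, 66 mm wide, 106 mm high; leave it. Origin at the centre of its underside.
- mug: Teal mug, 68 x 99 x 73 mm; leave it. Origin at the centre of its underside.

How it is judged:
By the outcome, as a careful person would: the job done as asked, in the order asked, and still so for the second after the job is handed in, while the arm keeps its last pose, push and grip.
It also fails if it takes over 54 s, if anything falls off the work surface, if the arm or the gripper's body presses on something with over 40 N, if the wrist force passes 120 N, or if a joint passes its speed limit or range.

## Working session

There is one attempt and no reset: what is moved stays moved. The work goes in short steps, Python scripts to look and compute and a tool call to move; the robot and the scene stay as the last step left them, time stands still between calls to the robot, and variables do not carry over. Pictures are saved under pics/ and viewed, on a budget of 10 in all, crops included, one or two more only if the job needs it, and the job is handed in when it is done.

Besides the shell and the picture viewer there is one more tool, called after "Request:" by a JSON object that holds its "name" and its "arguments", one argument or row to a line. send_rows: Moves the arm, as the interface text tells. Its arguments: {"type":"object","properties":{"series":{"type":"string"},"newtons":{"type":"number"}},"required":["series"]}

```bash
mkdir -p pics; ls
python3 - <<'E'
from station import *
import cv2,numpy as np
np.set_printoptions(precision=4,suppress=True)
o=get_obs();print(o)
for n in("side","top","wrist"):
    im=camera(n);cv2.imwrite(f"pics/{n}0.png",im[:,:,::-1]);print(n,camera_info(n))
E
```

```text
pics
{'time_s': 0.0, 'qpos': array([ 1.1044,  0.3005,  1.5216,  0.    ,  1.3207, -0.0666]), 'joint_vel': array([-0.0001, -0.0008,  0.    ,  0.0014, -0.0004,  0.0001]), 'tau': array([  0.0021, -53.1798, -35.2752,   0.0709,   0.0243,  -0.0001]), 'ee_pos': array([0.214 , 0.5064, 0.2049]), 'eef_rot': array([-1.5707,  0.0012,  1.171 ]), 'force': array([0.2351, 0.3533, 0.5072]), 'moment': array([-0.0193, -0.0207, -0.0094]), 'grip_width': 0.09402898704373414}
side {'K': array([[406.4202,   0.    , 254.1716],
       [  0.    , 406.4202, 187.5095],
       [  0.    ,   0.    ,   1.    ]]), 'R': array([[ 0.9545, -0.2979, -0.0118],
       [-0.149 , -0.4425, -0.8843],
       [ 0.2582,  0.8459, -0.4668]]), 't': array([-0.5177,  0.1894,  1.0933])}
top {'K': array([[409.5187,   0.    , 258.5323],
       [  0.    , 409.5187, 191.6137],
       [  0.    ,   0.    ,   1.    ]]), 'R': array([[-0.0053, -1.    ,  0.0069],
       [-0.9813,  0.0039, -0.1924],
       [ 0.1924, -0.0078, -0.9813]]), 't': array([0.0338, 0.5791, 1.4406])}
wrist {'K': array([[301.8907,   0.    , 258.4858],
       [  0.    , 301.8907, 189.4088],
       [  0.    ,   0.    ,   1.    ]]), 'mount': array([[ 1.    , -0.0002, -0.0009, -0.0005],
       [ 0.0008, -0.2553,  0.9668, -0.179 ],
       [-0.0004, -0.9668, -0.2553,  0.0737],
       [ 0.    ,  0.    ,  0.    ,  1.    ]])}
```

Run:
```python
import cv2
for n in("side","top"):
    cv2.imwrite(f"pics/{n}0b.png",cv2.resize(cv2.imread(f"pics/{n}0.png"),(800,600),interpolation=cv2.INTER_CUBIC))
```

```text
(no output)
```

View pics/top0b.png

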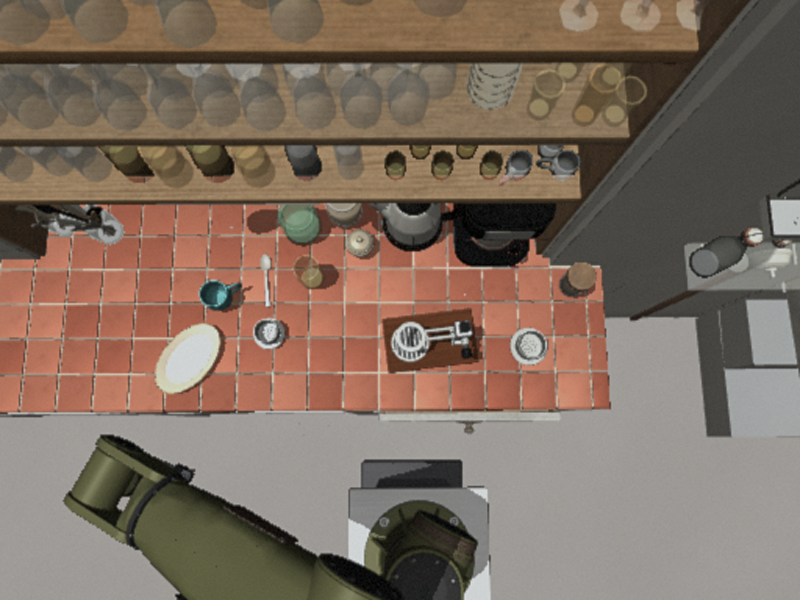

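View pics/side0b.png

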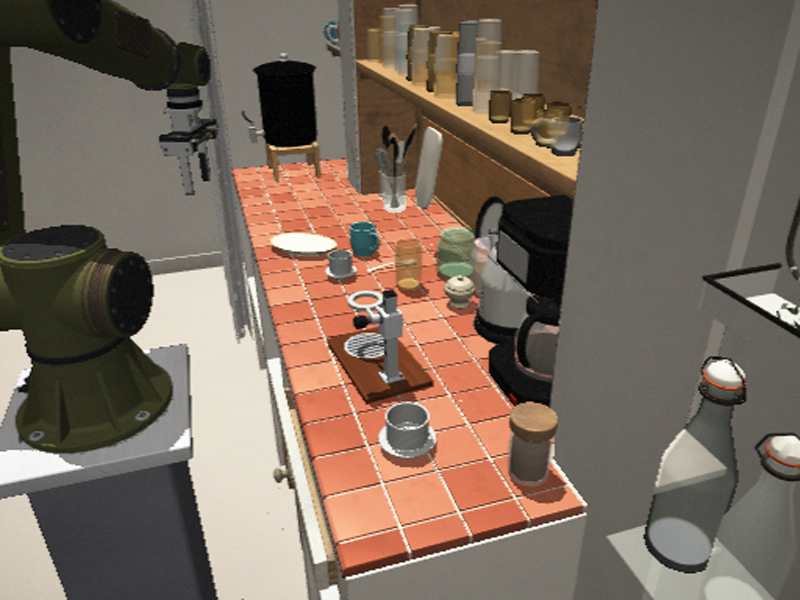

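```bash
cat > h.py <<'E'
from station import *
import cv2,numpy as np
from scipy.spatial.transform import Rotation as Ro
np.set_printoptions(precision=4,suppress=True)
def cam(n,o=None):
    i=camera_info(n)
    if n!="wrist": return i["K"],i["R"],i["t"]
    T=np.eye(4);T[:3,:3]=Ro.from_euler("xyz",o["eef_rot"]).as_matrix();T[:3,3]=o["ee_pos"]
    W=np.linalg.inv(T@i["mount"]);return i["K"],W[:3,:3],W[:3,3]
def plane(c,px,z):
    K,R,t=c;d=R.T@np.linalg.solve(K,[px[0],px[1],1]);C=-R.T@t
    return C+d*(z-C[2])/d[2]
def proj(c,X):
    K,R,t=c;p=K@(R@np.asarray(X,float)+t);return p[:2]/p[2]
def yaw_shift(o,target,yaw=None):
    "shift in tool axes (cm) from the measured pose to the target TCP"
    return Ro.from_euler("xyz",o["eef_rot"]).as_matrix().T@(np.array(target)-o["ee_pos"])*100
E
python3 - <<'E'
from h import *
t=cam("top");s=cam("side");k=1.5625
p=lambda c,u,v,z:plane(c,(u/k,v/k),z)
print("small rim top",p(t,269,333,.016),"side top rim",p(s,341,256,.059))
print("large top",p(t,529,346,.016),"side",p(s,407,412,.059))
print("ring top",p(t,410,341,.116),"side",p(s,366,300,.116))
print("cap top",p(t,466,326,.182),"side",p(s,390,294,.182))
print("knob top",p(t,466,352,.14),"side",p(s,361,322,.14))
print("base corners",[p(t,*q,.012)[:2] for q in((383,319),(473,310),(480,360),(389,372))])
E
```

```text
small rim top [0.507  0.3518 0.016 ] side top rim [0.51  0.333 0.059]
large top [ 0.4733 -0.2653  0.016 ] side [ 0.4774 -0.2608  0.059 ]
ring top [0.4735 0.0187 0.116 ] side [0.4849 0.0037 0.116 ]
cap top [ 0.4965 -0.0993  0.182 ] side [ 0.4987 -0.1075  0.182 ]
knob top [ 0.4458 -0.1024  0.14  ] side [ 0.4469 -0.1107  0.14  ]
base corners [array([0.5403, 0.0812]), array([ 0.5613, -0.1351]), array([ 0.441 , -0.1485]), array([0.4137, 0.0669])]
```

Run:
```python
from h import *
o=get_obs();print(yaw_shift(o,(0.508,0.345,0.15)))
```

```text
[ -3.421    5.5027 -33.3649]
```

Request:
{"name": "send_rows", "arguments": {
  "series": "0 -0.6 0 -0.3 0.5 -3.3 1;0 -1.2 0 -0.7 1.1 -6.6 1;0 -1.8 0 -1 1.6 -10 1;0 -2.4 0 -1.4 2.2 -13.3 1;0 -3 0 -1.7 2.7 -16.6 1;0 -3.6 0 -2 3.3 -20 1;0 -4.2 0 -2.4 3.9 -23.3 1;0 -4.8 0 -2.7 4.4 -26.6 1;0 -5.4 0 -3.1 5 -30 1;0 -6 0 -3.4 5.5 -33.3 1",
  "newtons": 35
}}

```text
time_s: 0.98
ee_pos: [0.5088, 0.3444, 0.1498]
eef_rot: [-1.57, 0.0, 1.697]
force: [-0.1, 1.6, 0.0]
grip_width: 0.0941
```

Run:
```python
from h import *
o=get_obs();im=camera("wrist");print(o["time_s"],o["ee_pos"],o["eef_rot"],o["joint_vel"],o["qpos"])
c=cam("wrist",o);cv2.imwrite("pics/w1.png",im[:,:,::-1]);print(proj(c,(0.508,0.345,0.059)),proj(c,(0.508,0.345,0)))
cv2.imwrite("pics/w1b.png",cv2.resize(im[:,:,::-1],(800,600),interpolation=cv2.INTER_CUBIC))
```

```text
0.9833 [0.5088 0.3444 0.1498] [-1.5702  0.0002  1.697 ] [-0.5633  0.4427 -0.5127  0.0002  0.0626 -1.1827] [ 0.5355  0.49    1.3898  0.      1.2624 -1.1616]
[260.163  191.6708] [259.9487 177.8299]
```

View pics/w1b.png

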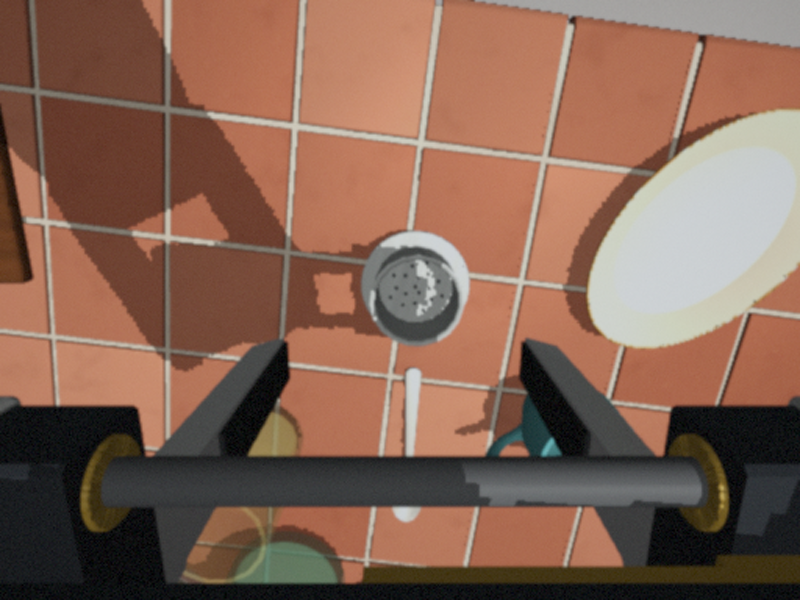

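Run:
```python
from h import *
o=get_obs();o1=dict(o,ee_pos=np.array([.5088,.3444,.1498]),eef_rot=np.array([-1.5702,.0002,1.697]))
print(o["ee_pos"],o["eef_rot"],o["joint_vel"])
c=cam("wrist",o1);k=1.5625
print(plane(c,(415.5/k,285/k),.0155),plane(c,(416/k,297/k),.059))
im=camera("wrist");o2=o;cv2.imwrite("pics/w2.png",im[:,:,::-1])
a=cv2.imread("pics/w1.png");crop=lambda m:cv2.resize(m[140:235,215:310],(400,400),interpolation=cv2.INTER_CUBIC)
cv2.imwrite("pics/w12.png",np.hstack([crop(a),crop(im[:,:,::-1])]))
```

```text
[0.5127 0.3414 0.1486] [-1.5701  0.0015  1.6981] [ 0.0603 -0.0373  0.0575  0.0015 -0.0065  0.2127]
[0.5087 0.3514 0.0155] [0.5058 0.3504 0.059 ]
```

View pics/w12.png

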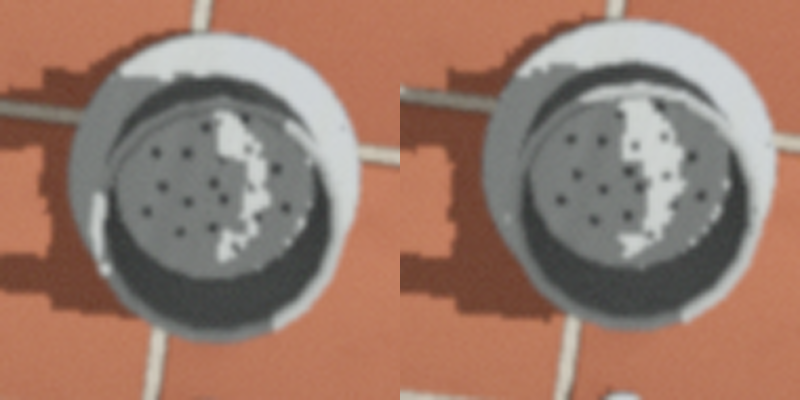

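Run:
```python
from h import *
o=get_obs();o1=dict(o,ee_pos=np.array([.5127,.3414,.1486]),eef_rot=np.array([-1.5701,.0015,1.6981]))
print(o["time_s"],o["ee_pos"],o["eef_rot"],o["joint_vel"])
c=cam("wrist",o1)
a=plane(c,(269.6,179.7),.017);b=plane(c,(270.8,190.4),.059);print(a,b)
m=(a+b)/2; m[2]=.023; print(yaw_shift(o,m))
```

```text
1.0833 [0.5104 0.3428 0.1488] [-1.5694  0.0012  1.6927] [ 0.0734 -0.044   0.0463  0.0147  0.0031  0.12  ]
[0.5086 0.3516 0.017 ] [0.5091 0.3514 0.059 ]
[ 0.8894 12.5826  0.0268]
```

Request:
{"name": "send_rows", "arguments": {
  "series": "0 0 0 0.4 1 0 1;0 0 0 0.7 2.5 0 1;0 0 0 0.7 4.5 0 1;0 0 0 0.7 6.5 0 1;0 0 0 0.7 8.5 0 1;0 0 0 0.7 10.2 0 1;0 0 0 0.7 11.6 0 1;0 0 0 0.7 12.4 0 1;0 0 0 0.7 12.6 0 1;0 0 0 0.7 12.6 0 1"
}}

```text
time_s: 1.92
ee_pos: [0.506, 0.3532, 0.0242]
eef_rot: [-1.57, 0.0, 1.695]
force: [0.1, -0.3, -0.0]
grip_width: 0.0939
```

Request:
{"name": "send_rows", "arguments": {
  "series": "0 0 0 0 0 0 -1;0 0 0 0 0 0 -1;0 0 0 0 0 0 -1;0 0 0 0 0 0 -1;0 0 0 0 0 0 -1;0 0 0 0 0 0 -1;0 0 0 0 0 0 -1;0 0 0 0 0 0 -1;0 0 0 0 0 0 -1;0 0 0 0 0 0 -1",
  "newtons": 35
}}

```text
time_s: 2.75
ee_pos: [0.5068, 0.3526, 0.0246]
eef_rot: [-1.571, 0.0, 1.695]
force: [0.4, -1.8, 3.5]
grip_width: 0.0567
```

Run:
```python
from h import *
o=get_obs();print(o["time_s"],o["ee_pos"],o["eef_rot"],o["grip_width"],o["force"],o["qpos"])
print(yaw_shift(o,(0.4735,.014,.25)))
```

```text
2.75 [0.5068 0.3526 0.0246] [-1.571   0.0001  1.6946] 0.05674105101455447 [ 0.3733 -1.7605  3.5167] [ 0.5485  0.6417  1.4708 -0.0002  1.0289 -1.146 ]
[-33.1861 -22.5394   7.4828]
```

Request:
{"name": "send_rows", "arguments": {
  "series": "0 0 0 0 -1 0 -1;0 0 0 0 -3 0 -1;0 0 0 -0.5 -6 0.3 -1;0 0 0 -2 -9.5 1.2 -1;0 0 0 -4.5 -13 2.5 -1;0 0 0 -7.5 -16.5 4 -1;0 0 0 -11 -19.5 6 -1;0 0 0 -14.5 -22 8 -1;0 0 0 -17 -23.3 9.4 -1;0 0 0 -18.2 -23.5 10 -1"
}}

```text
time_s: 3.58
ee_pos: [0.429, 0.158, 0.2625]
eef_rot: [-1.574, -0.0, 1.694]
force: [0.7, 0.2, -1.9]
grip_width: 0.0567
```

Request:
{"name": "send_rows", "arguments": {
  "series": "0 0 0 0 0 0 -1;0 0 0 0 0 0 -1;0 0 0 0 0 0 -1;0 0 0 0 0 0 -1;0 0 0 0 0 0 -1;0 0 0 0 0 0 -1;0 0 0 0 0 0 -1;0 0 0 0 0 0 -1;0 0 0 0 0 0 -1;0 0 0 0 0 0 -1"
}}

```text
time_s: 4.42
ee_pos: [0.4299, 0.1597, 0.2594]
eef_rot: [-1.571, -0.0, 1.695]
force: [0.5, -0.9, -1.3]
grip_width: 0.0571
```

Run:
```python
from h import *
o=get_obs();im=camera("wrist");print(o["time_s"],o["ee_pos"],o["eef_rot"],o["grip_width"],o["force"],o["joint_vel"])
c=cam("wrist",o);print(1.5625*proj(c,(.478,.012,.116)))
cv2.imwrite("pics/w3.png",im[:,:,::-1])
cv2.imwrite("pics/w3b.png",cv2.resize(im[:,:,::-1],(800,600),interpolation=cv2.INTER_CUBIC))
```

```text
4.4167 [0.4299 0.1597 0.2594] [-1.5707 -0.      1.6947] 0.05706177481183974 [ 0.4844 -0.8556 -1.2844] [-0.0014 -0.0019  0.001   0.0005  0.0017 -0.0003]
[192.4271 320.8539]
```

View pics/w3b.png

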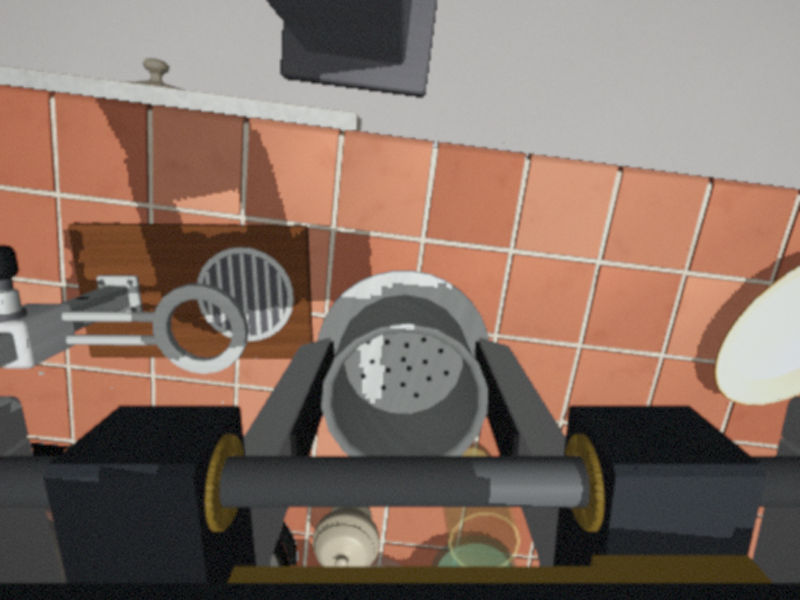

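Run:
```python
from h import *
o=get_obs();c=cam("wrist",o);k=1.5625;print(o["time_s"],o["ee_pos"])
r=plane(c,(199.5/k,328.5/k),.116);rb=plane(c,(199.5/k,328.5/k),.1115)
z=o["ee_pos"][2]
a=plane(c,(404.5/k,356/k),z-.0076);b=plane(c,(405/k,405/k),z+.0344)
print("ring",r,"filter rim",a,"chamber",b)
# bore-edge check: predicted circles
R=Ro.from_euler("xyz",o["eef_rot"]).as_matrix()
for n,cc,rad in(("rim",np.array([*o["ee_pos"][:2],z-.0076]),.037),("chamber",np.array([*o["ee_pos"][:2],z+.0344]),.0275),("ring",r,.034)):
    P=np.array([k*proj(c,cc+rad*np.array([np.cos(t),np.sin(t),0])) for t in np.linspace(0,6.28,60)]);print(n,"u",P[:,0].min(),P[:,0].max(),"v",P[:,1].min(),P[:,1].max())
```

```text
4.4667 [0.43   0.1597 0.2595]
ring [0.4833 0.017  0.116 ] filter rim [0.4315 0.1594 0.2519] chamber [0.4322 0.1596 0.2939]
rim u 318.0463300027761 493.358497489461 v 266.65867575823063 430.9894443488088
chamber u 324.2180348022693 487.86039881234603 v 321.1376515653361 470.397286949424
ring u 151.89697679370272 246.84998593070642 v 282.5429230914276 372.1912921472531
```

Request:
{"name": "send_rows", "arguments": {
  "series": "0 0 0 -1 0 -0.2 -1;0 0 0 -3 0 -0.6 -1;0 0 0 -6 0 -1.3 -1;0 0 0 -9 0.5 -2 -1;0 0 0 -12 1.5 -2.7 -1;0 0 0 -14 3.5 -3.2 -1;0 0 0 -14.8 5.5 -3.35 -1;0 0 0 -14.8 7.5 -3.35 -1;0 0 0 -14.8 9 -3.35 -1;0 0 0 -14.8 9.5 -3.35 -1"
}}

```text
time_s: 5.3
ee_pos: [0.4806, 0.016, 0.1623]
eef_rot: [-1.568, -0.0, 1.694]
force: [-0.2, 0.5, -2.4]
grip_width: 0.0567
```

Request:
{"name": "send_rows", "arguments": {
  "series": "0 0 0 0 0 0 -1;0 0 0 0 0 0 -1;0 0 0 0 0 0 -1;0 0 0 0 0 0 -1;0 0 0 0 0 0 -1;0 0 0 0 0 0 -1;0 0 0 0 0 0 -1;0 0 0 0 0 0 -1;0 0 0 0 0 0 -1;0 0 0 0 0 0 -1"
}}

```text
time_s: 6.13
ee_pos: [0.4815, 0.017, 0.1645]
eef_rot: [-1.571, -0.0, 1.695]
force: [-1.1, -0.0, -1.5]
grip_width: 0.0563
```

Run:
```python
from h import *
o=get_obs();w=camera("wrist");s=camera("side");t=camera("top");print(o["time_s"],o["ee_pos"],o["eef_rot"],o["grip_width"],o["force"])
for n,m in zip("wst",(w,s,t)): cv2.imwrite(f"pics/a4{n}.png",m[:,:,::-1])
p=proj(cam("side"),(.483,.017,.12));print(p)
x,y=map(int,p);x0,y0=x-50,y-60
A=cv2.resize(s[y0:y0+120,x0:x0+80,::-1],(400,600),interpolation=cv2.INTER_CUBIC)
B=cv2.resize(w[:,:,::-1],(400,300));p=proj(cam("top"),(.483,.017,.14));x,y=map(int,p);print(p)
C=cv2.resize(t[y-30:y+30,x-30:x+50,::-1],(400,300),interpolation=cv2.INTER_CUBIC)
cv2.imwrite("pics/m4.png",np.hstack([A,np.vstack([B,C])]));print(x0,y0)
```

```text
6.1333 [0.4815 0.017  0.1645] [-1.5708 -0.      1.6946] 0.05631606360532969 [-1.074  -0.0382 -1.5227]
[232.3666 188.8101]
[262.9886 214.5704]
182 128
```

View pics/m4.png

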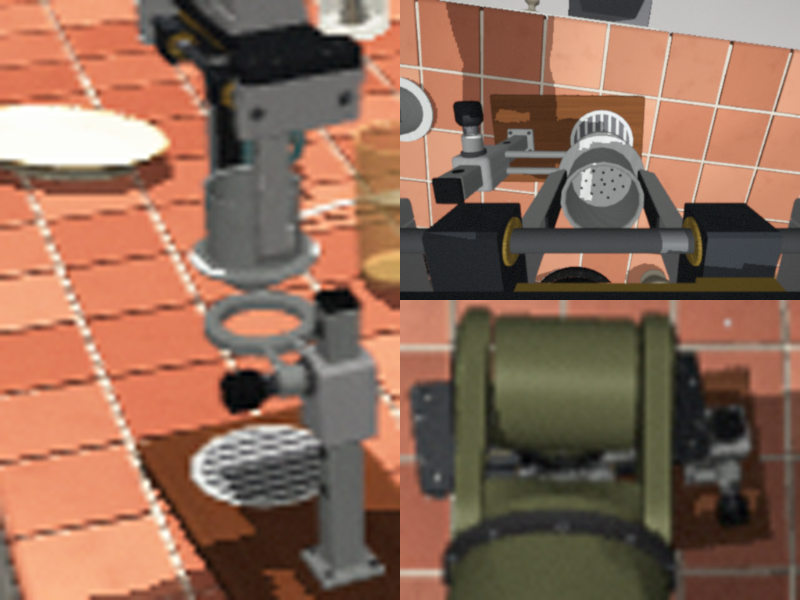

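Request:
{"name": "send_rows", "arguments": {
  "series": "0 0 0 0 0.5 0 -1;0 0 0 0 1 0 -1;0 0 0 0 1.5 0 -1;0 0 0 0 1.9 0 -1;0 0 0 0 2.2 0 -1;0 0 0 0 2.5 0 -1;0 0 0 0 2.8 0 -1;0 0 0 0 3 0 -1;0 0 0 0 3.2 0 -1;0 0 0 0 3.2 0 -1"
}}

```text
time_s: 7.12
ee_pos: [0.4815, 0.0169, 0.1322]
eef_rot: [-1.571, -0.0, 1.695]
force: [0.6, -0.2, -3.1]
grip_width: 0.0566
```

Request:
{"name": "send_rows", "arguments": {
  "series": "0 0 0 0 0.1 0 -1;0 0 0 0 0.2 0 -1;0 0 0 0 0.3 0 -1;0 0 0 0 0.4 0 -1;0 0 0 0 0.5 0 -1;0 0 0 0 0.55 0 -1;0 0 0 0 0.6 0 -1;0 0 0 0 0.6 0 -1;0 0 0 0 0.6 0 -1;0 0 0 0 0.6 0 -1"
}}

```text
time_s: 7.95
ee_pos: [0.4815, 0.0169, 0.1264]
eef_rot: [-1.571, 0.0, 1.695]
force: [1.3, -0.4, -2.2]
grip_width: 0.057
```

Request:
{"name": "send_rows", "arguments": {
  "series": "0 0 0 0 0.05 0 -1;0 0 0 0 0.1 0 -1;0 0 0 0 0.15 0 -1;0 0 0 0 0.15 0 -1;0 0 0 0 0.2 0 -1;0 0 0 0 0.2 0 -1;0 0 0 0 0.2 0 -1;0 0 0 0 0.2 0 -1;0 0 0 0 0.2 0 -1;0 0 0 0 0.2 0 -1"
}}

```text
time_s: 8.78
ee_pos: [0.4817, 0.0169, 0.125]
eef_rot: [-1.572, 0.0, 1.695]
force: [0.0, -1.3, 7.2]
grip_width: 0.057
```

Run:
```python
from h import *
o=get_obs();s=camera("side");print(o["time_s"],o["ee_pos"],o["force"],o["moment"])
A=cv2.resize(s[128:248,182:282,::-1],(500,600),interpolation=cv2.INTER_CUBIC)
cv2.imwrite("pics/s5.png",A)
```

```text
8.7833 [0.4817 0.0169 0.125 ] [ 0.0053 -1.2912  7.176 ] [ 0.1471  0.0761 -0.01  ]
```

View pics/s5.png

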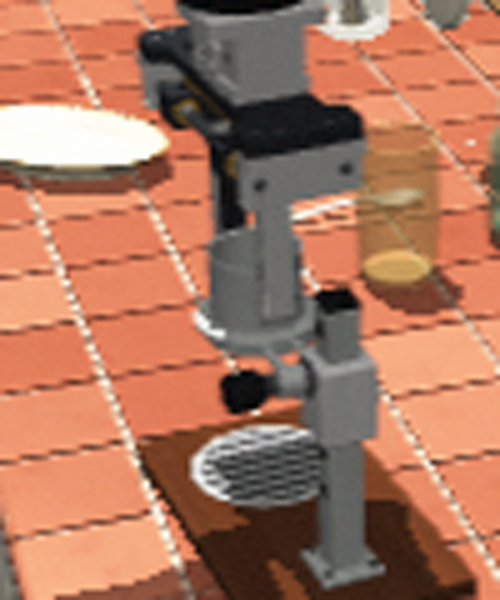

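Request:
{"name": "send_rows", "arguments": {
  "series": "0 0 0 0 -0.1 0 -1;0 0 0 0 -0.1 0 -1;0 0 0 0 -0.1 0 0.6;0 0 0 0 -0.1 0 0.6;0 0 0 0 -0.1 0 0.6;0 0 0 0 -0.1 0 0.6;0 0 0 0 -0.1 0 0.6;0 0 0 0 -0.1 0 0.6;0 0 0 0 -0.1 0 0.6;0 0 0 0 -0.1 0 0.6"
}}

```text
time_s: 9.67
ee_pos: [0.4815, 0.0169, 0.1255]
eef_rot: [-1.571, -0.0, 1.695]
force: [-1.1, -0.2, 0.0]
grip_width: 0.0755
```

Request:
{"name": "send_rows", "arguments": {
  "series": "0 0 0 0 -1 0 0.6;0 0 0 0 -3 0 0.6;0 0 0 0 -6 0 0.6;0 0 0 0 -9 0 0.6;0 0 0 -1.5 -11.5 0.7 0.6;0 0 0 -4 -12.8 1.8 0.6;0 0 0 -7 -13 3.2 0.6;0 0 0 -9.5 -13 4.3 0.6;0 0 0 -11 -13 5 0.6;0 0 0 -11.5 -13 5.2 0.6"
}}

```text
time_s: 10.5
ee_pos: [0.4434, -0.1054, 0.2564]
eef_rot: [-1.572, 0.001, 1.693]
force: [-0.5, 1.7, -0.1]
grip_width: 0.0755
```

Request:
{"name": "send_rows", "arguments": {
  "series": "0 0 0 0 0 0 0.6;0 0 0 0 0 0 0.6;0 0 0 0 0 0 0.6;0 0 0 0 0 0 0.6;0 0 0 0 0 0 0.6;0 0 0 0 0 0 0.6;0 0 0 0 0 0 0.6;0 0 0 0 0 0 0.6;0 0 0 0 0 0 0.6;0 0 0 0 0 0 0.6"
}}

```text
time_s: 11.33
ee_pos: [0.4441, -0.1036, 0.2555]
eef_rot: [-1.571, 0.0, 1.695]
force: [-0.5, 0.9, 0.2]
grip_width: 0.0752
```

Run:
```python
from h import *
o=get_obs();im=camera("wrist");print(o["time_s"],o["ee_pos"],o["eef_rot"],o["grip_width"],o["force"])
c=cam("wrist",o);print(1.5625*proj(c,(.4444,-.1036,.14)),1.5625*proj(c,(.497,-.0972,.182)))
cv2.imwrite("pics/w6.png",im[:,:,::-1])
cv2.imwrite("pics/w6b.png",cv2.resize(im[:,:,::-1],(800,600),interpolation=cv2.INTER_CUBIC))
```

```text
11.3333 [ 0.4441 -0.1036  0.2555] [-1.5708  0.      1.6946] 0.07519955844684792 [-0.4534  0.9427  0.2238]
[405.1964 290.9577] [405.0354 396.1307]
```

View pics/w6b.png

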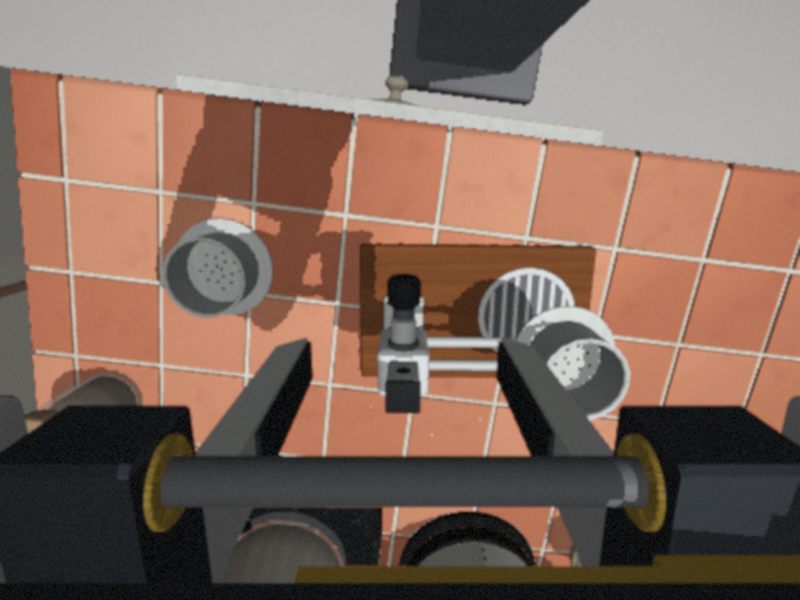

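Request:
{"name": "send_rows", "arguments": {
  "series": "0 0 0 0 1 0 0.6;0 0 0 0 3 0 0.6;0 0 0 0 5 0 0.6;0 0 0 0 7 0 0.6;0 0 0 0 9 0 0.6;0 0 0 0 10.8 0 0.5;0 0 0 0 12.2 0 0.4;0 0 0 0 13.1 0 0.3;0 0 0 0 13.4 0 0;0 0 0 0 13.4 0 -0.2"
}}

```text
time_s: 12.22
ee_pos: [0.4438, -0.1035, 0.1209]
eef_rot: [-1.57, -0.0, 1.695]
force: [0.9, -0.2, 0.1]
grip_width: 0.0507
```

Request:
{"name": "send_rows", "arguments": {
  "series": "0 0 0 0 0 0 -1;0 0 0 0 0 0 -1;0 0 0 0 0 0 -1;0 0 0 0 0 0 -1;0 0 0 0 0 0 -1;0 0 0 0 0 0 -1;0 0 0 0 0 0 -1;0 0 0 0 0 0 -1;0 0 0 0 0 0 -1;0 0 0 0 0 0 -1",
  "newtons": 45
}}

```text
time_s: 13.05
ee_pos: [0.4443, -0.1038, 0.1216]
eef_rot: [-1.571, 0.0, 1.695]
force: [-0.1, -3.8, 4.5]
grip_width: 0.0204
```

Run:
```python
from h import *
o=get_obs();s=camera("side");w=camera("wrist");print(o["time_s"],o["ee_pos"],o["force"],o["moment"],o["grip_width"])
x,y=map(int,proj(cam("side"),(.4444,-.1036,.14)));print(x,y)
A=cv2.resize(s[y-45:y+35,x-30:x+36,::-1],(495,600),interpolation=cv2.INTER_CUBIC)
B=cv2.resize(w[120:340,190:300,::-1],(300,600),interpolation=cv2.INTER_CUBIC)
cv2.imwrite("pics/s7.png",np.hstack([A,B]))
```

```text
13.05 [ 0.4443 -0.1038  0.1216] [-0.1437 -3.7936  4.4654] [-0.6684 -0.0217 -0.0923] 0.02039112317033553
229 204
```

View pics/s7.png

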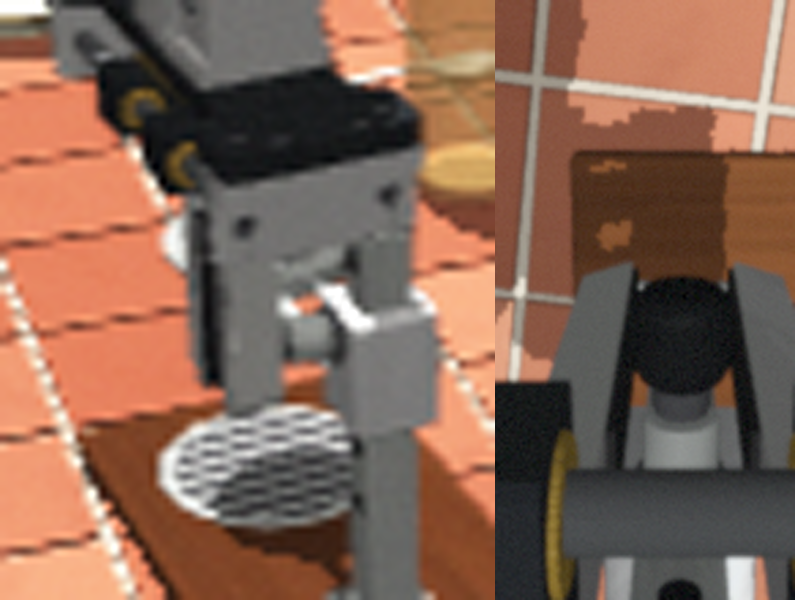

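Request:
{"name": "send_rows", "arguments": {
  "series": "0 0 0 0 0 0.1 -1;0 0 0 0 0 0.2 -1;0 0 0 0 0 0.35 -1;0 0 0 0 0 0.5 -1;0 0 0 0 0 0.65 -1;0 0 0 0 0 0.8 -1;0 0 0 0 0 0.95 -1;0 0 0 0 0 1.05 -1;0 0 0 0 0 1.05 -1;0 0 0 0 0 1.05 -1"
}}

```text
time_s: 13.98
ee_pos: [0.4346, -0.1049, 0.1215]
eef_rot: [-1.573, 0.0, 1.695]
force: [10.5, -3.0, -2.9]
grip_width: 0.0201
```

Request:
{"name": "send_rows", "arguments": {
  "series": "0 0 0 0 -0.15 0 -1;0 0 0 0 -0.4 0 -1;0 0 0 0 -0.7 0 -1;0 0 0 0 -1.05 0 -1;0 0 0 0 -1.4 0 -1;0 0 0 0 -1.75 0 -1;0 0 0 0 -2.1 0 -1;0 0 0 0 -2.35 0 -1;0 0 0 0 -2.5 0 -1;0 0 0 0 -2.5 0 -1"
}}

```text
time_s: 14.82
ee_pos: [0.4345, -0.1049, 0.1464]
eef_rot: [-1.573, 0.0, 1.695]
force: [10.2, -3.0, -4.9]
grip_width: 0.0202
```

Request:
{"name": "send_rows", "arguments": {
  "series": "0 0 0 0 0 0 -1;0 0 0 0 0 0 -1;0 0 0 0 0 0 -1;0 0 0 0 0 0 -1;0 0 0 0 0 0 -1;0 0 0 0 0 0 -1;0 0 0 0 0 0 -1;0 0 0 0 0 0 -1;0 0 0 0 0 0 -1;0 0 0 0 0 0 -1"
}}

```text
time_s: 15.65
ee_pos: [0.4346, -0.1049, 0.1464]
eef_rot: [-1.573, 0.0, 1.695]
force: [10.2, -2.7, -5.2]
grip_width: 0.0204
```

Request:
{"name": "send_rows", "arguments": {
  "series": "0 0 0 0 0 -0.1 -1;0 0 0 0 0 -0.2 -1;0 0 0 0 0 -0.3 -1;0 0 0 0 0 -0.4 -1;0 0 0 0 0 -0.5 -1;0 0 0 0 0 -0.6 -1;0 0 0 0 0 -0.7 -1;0 0 0 0 0 -0.8 -1;0 0 0 0 0 -0.95 -1;0 0 0 0 0 -1.05 -1"
}}

```text
time_s: 16.48
ee_pos: [0.4443, -0.1037, 0.1465]
eef_rot: [-1.571, 0.0, 1.695]
force: [-3.3, -4.9, 3.4]
grip_width: 0.0203
```

Request:
{"name": "send_rows", "arguments": {
  "series": "0 0 0 0 0 0 -1;0 0 0 0 0 0 -1;0 0 0 0 0 0 -1;0 0 0 0 0 0 -1;0 0 0 0 0 0 -1;0 0 0 0 0 0 -1;0 0 0 0 0 0 -1;0 0 0 0 0 0 -1;0 0 0 0 0 0 -1;0 0 0 0 0 0 -1"
}}

```text
time_s: 17.32
ee_pos: [0.4443, -0.1037, 0.1466]
eef_rot: [-1.571, 0.0, 1.695]
force: [2.9, -3.6, 2.9]
grip_width: 0.0203
```

Request:
{"name": "send_rows", "arguments": {
  "series": "0 0 0 0 0 -0.03 -1;0 0 0 0 0 -0.06 -1;0 0 0 0 0 -0.08 -1;0 0 0 0 0 -0.08 -1;0 0 0 0 0 -0.08 -1;0 0 0 0 0 -0.08 -1;0 0 0 0 0 -0.08 -1;0 0 0 0 0 -0.08 -1;0 0 0 0 0 -0.08 -1;0 0 0 0 0 -0.08 -1"
}}

```text
time_s: 18.15
ee_pos: [0.4443, -0.1037, 0.1464]
eef_rot: [-1.57, 0.0, 1.695]
force: [-4.7, -6.8, 6.3]
grip_width: 0.0201
```

Run:
```python
from h import *
o=get_obs();s=camera("side");w=camera("wrist");print(o["time_s"],o["ee_pos"],o["force"],o["moment"],o["grip_width"])
A=cv2.resize(s[124:244,182:282,::-1],(400,480),interpolation=cv2.INTER_CUBIC)
B=cv2.resize(w[:,:,::-1],(400,300));C=cv2.resize(w[180:270,200:320,::-1],(400,300),interpolation=cv2.INTER_CUBIC)
D=np.zeros((600,400,3),np.uint8);D[:480]=A
cv2.imwrite("pics/s8.png",np.hstack([D,np.vstack([B,C])]))
```

```text
18.15 [ 0.4443 -0.1037  0.1464] [-4.748  -6.7882  6.3336] [-1.039   0.7265 -0.0702] 0.020112122328984138
```

View pics/s8.png

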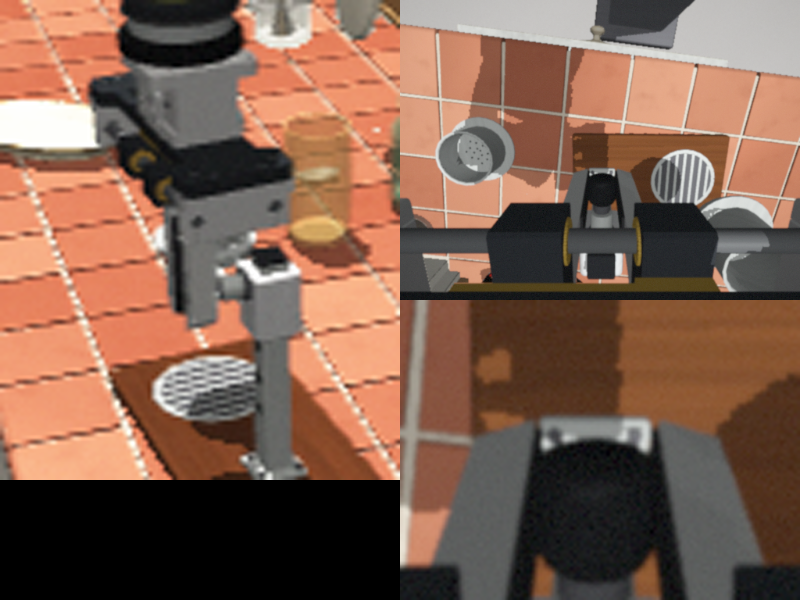

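```bash
python3 -c "
from h import *
print(hand_in());o=get_obs();print(o['time_s'],o['ee_pos'],o['force'],o['grip_width'])"
```

```text
the job is handed in; nothing more can be done
None
the job is handed in; nothing more can be done
```

The job is done and handed in at about 18 s of the 54 s allowed. The smaller filter is seated in the ring and released. The slide arm is one hole up, and the gripper still holds the knob at 45 N with the pin home.

**Last checks**
- **Slide height:** the hand rose 24.8 mm from start hole to next hole, against the 25 mm expected.
- **Pin home:** after release, the hand came back to the same x as before the pull (0.4443 m). A further 0.8 mm push did not move it; it only added about 7.6 N, so the pin is against its stop.
- **Filter:** the ring pushed back (about 7 N up) as the filter seated, and it looked upright just after I let go. In the last picture only part of it is in view, still in the ring.
- **Other items:** the larger filter looked unmoved in the last wrist picture; I did not measure it or the other items again.

**Small disagreements**
- **Finger opening:** it read about 57 mm on the 55 mm chamber and about 20 mm on the 22 mm knob. The pictures showed a proper grip on the knob.
- **Filter height:** it seated about 1.5 mm lower than I had calculated.
- **Force at the end:** the wrist force was about 10 N in all, from the slight push I left on the pin.

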